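# Scan in a transport flask from three sides

### The arm

A 6-joint arm with a two-finger parallel gripper is mounted at the origin on the work surface. World frame = base frame: x ahead of the robot, y to its left, z up, the work surface at z = 0. Lengths are in m, angles in rad, forces in N, time in s.
With the tool pointing down it reaches from about 0.225 to 0.875 m from the base axis. Payload 3.4 kg.
Tool frame: the origin (TCP) lies on the centre line of the jaws, within the pads' length; the fingertips stand 19 mm ahead of it and the grasp point (between the pads) is the TCP (nose_length is the distance from the TCP to the fingertips, in m); z points along the fingers, y is the direction in which the jaws open and shut (so a half turn about z gives the same grasp; the last joint's range is limited). The gripper opens to 85 mm and grips with 20 to 120 N. Pads are 22 mm wide; open, the fingers measure 114 mm over their backs; the gripper's body (76 mm by 85 mm) begins 54 mm behind the grasp point. The pads swing forward as they close: fully open they stand 13 mm farther back than shut.
Start: joints at [1.04, 0.276, 1.505, -0, 1.361, -0.121], TCP at [0.229, 0.527, 0.25] pointing down, gripper open.
Joint ranges: [-2.89, 2.89], [-0.75, 2.08], [0.22, 2.7], [-1.18, 4.32], [0.11, 2.71], [-2.7, 2.7]. Speed limits (rad/s): [2.57, 2.57, 3.14, 3.14, 3.14, 3.14].

### API

Orientations are given as a unit quaternion [w, x, y, z].
In Python, from rig import * gives the robot as it stands.
- The arm moves only by the shell command python3 -m jog 'ROWS' [OPENING] [FORCE]. ROWS is JSON, one flat list of numbers, 6 for each row, row after row: the shift along the tool's x, y, z in mm, then the turn, a rotation vector about the tool's x, y, z in degrees. In form: [tx, ty, tz, wx, wy, wz, tx, ty, tz, wx, wy, wz, ...]. A call has 1 to 10 rows; each row is the pose to reach, as a shift and turn from the pose commanded when the call began, along the tool's axes at that moment; what a row does not reach only later rows make up. A row lasts 1/8 s, in which the tool goes at most 62.5 mm and 10.7 degrees, less where a joint would pass 70% of its speed; a pose out of reach is approached as far as the arm can. A call with a gripper value outside its range is refused whole. OPENING is the closure, from 0 (fully open) to 1 (shut), set as the call begins (- or left out, the last holds). The fingers move at their own pace and stop on an object; FORCE is the grip in N (left out, the last holds). Time passes only in rows, so rows that repeat a pose let the fingers close. It gives the time, the measured TCP pose, the force and the opening at its end, in the units of the state.
- get_state(): the state, without advancing time (a new reading comes with each control period).
- get_image(name): name is "scene" or "top" or "wrist"; returns a dict with "frame" (480x640x3 uint8, red, green, blue), "camera_matrix" (3x3 intrinsics, pixels), "rvec" (rotation vector, rad) and "tvec" (3), from world to camera coordinates, as OpenCV has them. Camera axes: x right, y down, z forward; pixel columns grow to the right and rows downward; lengths in m; the calibration is good to about 2 mm. The wrist camera is an equidistant fisheye: a pixel r from the principal point sees the ray r / f radians off the axis. A picture is of the moment at which its call begins. There is no depth.
- sign_off(): hands the job in, once; it reports no verdict.
The state is a dict: "clock": time; "qpos": joint angles; "qd": joint speeds; "effort": joint torques, N m; "position": TCP position; "ee_rot": TCP orientation; "contact_force": force on the tool from outside, world axes, zero at the start; "moment": the same for the moment, N m; "width": finger opening in m.
Only numpy, scipy, OpenCV 4.12 (cv2) and the standard library are available. Lean on these libraries where they do the work, as an engineer would, in place of code of your own. Each camera call takes 0.05 s, during which the arm holds its last target.

### The job

Book in the square transport flask: pick it up and show its three labels to the tilted scanner one after the other, first the narrow strip, then the large label, then the small square one. Hold each label still for about a second, squarely facing the scanner's window, centred and about 10 cm in front of it, without touching the scanner. Then set the flask down gently, upright, in the free part of the white tray, let go, and leave the jars, the pen cup and the glove box where they are.

Things in the scene. Friction and masses are not known exactly. Their poses are not given: they have to be found in the camera images.
- flask: Square rigid transport flask, about 0.25 kg, upright: grey body 56 x 56 x 76 mm, white lid 60 x 60 mm above it (z 76 to 84 mm), square grip block on the lid. Origin: centre of the underside; z along the flask. Labels on three sides: +x large, +y narrow strip, -y small square. The -x side has no label but a steel latch at its upper edge, standing out 8.5 mm.
- strip_label (a point): Centre of the narrow upright strip label (14 x 60 mm) on the flask's +y side, 28 mm from the axis, 38 mm above the underside. Seen from above, going counter-clockwise from the latch: small square label, large label, strip.
- large_label (a point): Centre of the large label (46 x 60 mm) on the flask's +x side, opposite the latch, 28 mm from the axis, 38 mm above the underside.
- square_label (a point): Centre of the small square label (28 x 28 mm) on the flask's -y side, 28 mm from the axis, 38 mm above the underside.
- flask_grip (a point): Middle of the white square grip block on the lid, 104 mm above the flask's underside. The block is 32 x 32 mm, 36 mm high (z 84 to 120 mm), sides parallel to the body's; pinch it on either pair of sides.
- flask_centre (a point): Point on the flask's axis 38 mm above its underside, midway between the labels.
- scanner: The scanner's fixed stand: black round foot 120 mm across, 14 mm high, and a pole 18 mm thick, 280 mm high, that carries the head, clamped at about 280 mm. Origin: centre of the foot's underside.
- scan_head: The scanner's fixed grey head, 136 x 70 x 52 mm, a short grip below its rear end. Origin: centre of the window in its front end, 232 mm above the table. It looks along its own -x axis, roughly towards the robot and 35 degrees below level; y is level; z leans 35 degrees from vertical, towards the robot.
- scan_spot (a point): Point on the scanner's line of sight 100 mm in front of the window, 175 mm above the table: a label's centre belongs here, its side's outward normal along the head's +x axis, the flask behind it (so the flask leans 35 degrees or more; its turn about the line of sight does not matter).
- tray: White open tray, fixed, 170 mm (x) by 260 mm (y), 30 mm high, walls and floor 5 mm thick. Origin: centre of its underside. Two jars stand in its -y end; the rest is free.
- tray_free (a point): Centre of the free part of the tray's inner floor, 45 mm from the tray's centre towards its +y end, 5 mm above the table.
- jar1: Round jar with a lid, 44 mm across, 60 mm high, standing in the tray. Bystander. Origin: centre of the underside.
- jar2: Second jar, like the first, beside it in the tray. Bystander. Origin: centre of the underside.
- pen_cup: Empty black pen cup, 76 mm across, 95 mm high. Bystander. Origin: centre of the underside.
- glove_box: Cardboard glove box, 115 x 230 mm, 75 mm high. Bystander. Origin: centre of the underside.
There are look-alikes about, which are no part of the job. There is more than one size of the flask; the job needs the smallest.

How it is judged:
On the way, in this order (a step that is already met when the one before it is completed fails the run):
1. the strip label is held still in the fingers, facing the window: centre within 35 mm of the point 100 mm before it, within 14 degrees of square (distance between strip_label and scan_spot below 0.035 m and angle between the y axis of flask and the x axis of scan_head, either way round below 0.25 rad and x of flask_centre in the frame of scan_head below -0.105 m and contact force between the fingers and flask above 0.3 N and linear speed of flask below 0.03 m/s and angular speed of flask below 0.25 rad/s), for 0.5 s.
2. the large label is held still in the fingers, facing the window: centre within 35 mm of the point 100 mm before it, within 14 degrees of square (distance between large_label and scan_spot below 0.035 m and angle between the x axis of flask and the x axis of scan_head, either way round below 0.25 rad and x of flask_centre in the frame of scan_head below -0.105 m and contact force between the fingers and flask above 0.3 N and linear speed of flask below 0.03 m/s and angular speed of flask below 0.25 rad/s), for 0.5 s.
3. the small square label is held still in the fingers, facing the window: centre within 35 mm of the point 100 mm before it, within 14 degrees of square (distance between square_label and scan_spot below 0.035 m and angle between the y axis of flask and the x axis of scan_head, either way round below 0.25 rad and x of flask_centre in the frame of scan_head below -0.105 m and contact force between the fingers and flask above 0.3 N and linear speed of flask below 0.03 m/s and angular speed of flask below 0.25 rad/s), for 0.5 s.
At the end, for the whole second after the job is handed in: The flask stands upright (within 7 degrees), released and at rest on the tray's floor (underside under 12 mm above the tray's, axis within 60 mm of the tray's centre across and 105 mm along it); jars, pen cup and glove box within 30 mm of where they began (x of flask in the frame of tray between -0.06 and 0.06 m and y of flask in the frame of tray between -0.105 and 0.105 m and z of flask in the frame of tray below 0.012 m and angle between flask's own z axis and vertical below 0.12 rad and linear speed of flask below 0.02 m/s and contact force between the fingers and flask below 0.1 N and distance of each of jar1, jar2, pen_cup, glove_box from where it was at the start of the episode below 0.03 m); the robot touches nothing.
It fails at once if the scanner is touched with more than 3 N (contact force between anything else and scanner above 3 N or contact force between anything else and scan_head above 3 N).
It fails at once if the flask is dropped (moves at over 0.5 m/s with no finger on it) (contact force between the fingers and flask below 0.1 N and linear speed of flask above 0.5 m/s).
It fails at once if a jar, the pen cup or the glove box is moved by more than 30 mm or tipped over (distance of any of jar1, jar2, pen_cup, glove_box from where it was at the start of the episode above 0.03 m or angle between any of jar1, jar2, pen_cup, glove_box's own z axis and vertical above 0.5 rad).
It also fails if it takes over 58 s, if anything falls off the work surface, if the arm or the gripper's body presses on something with over 40 N, if the wrist force passes 120 N, or if a joint passes its speed limit or range.

## Working session

There is one attempt and no reset: what is moved stays moved. The work goes in short steps, Python scripts to look and compute and a shell command to move; the robot and the scene stay as the last step left them, time stands still between calls to the robot, and variables do not carry over. Pictures are saved under pics/ and viewed, and the job is handed in when it is done.

```bash
ls; mkdir -p pics; python3 - <<'E'
from rig import *
import cv2,json,pickle
s=get_state();print(s)
for n in ["scene","top"]:
    d=get_image(n); cv2.imwrite(f"pics/{n}0.png",d["frame"][:,:,::-1]); pickle.dump(d,open(f"{n}0.pkl","wb")); print(n,d["camera_matrix"],d["rvec"],d["tvec"])
E
```

```text
pics
{'clock': 0.0, 'qpos': array([ 1.03998933e+00,  2.76608020e-01,  1.50608167e+00,  1.28552853e-05,
        1.36072886e+00, -1.20999542e-01]), 'qd': array([ 1.06847892e-04, -4.26699483e-04,  8.85266024e-05, -9.05430704e-04,
       -7.36204803e-04, -5.32346199e-04]), 'effort': array([-1.92941834e-04, -4.16774011e+01, -2.45813316e+01, -4.02241858e-04,
        1.07156660e-02, -1.04315311e-05]), 'position': array([0.22885635, 0.52697406, 0.24945277]), 'ee_rot': array([-2.98247741e-04,  2.03474138e-01,  9.79079896e-01, -8.62879280e-04]), 'contact_force': array([ 0.39121517, -0.29453768, -0.65300033]), 'moment': array([-0.01273707, -0.0104764 ,  0.02664181]), 'width': 0.08522700051518259}
scene [[526.47726951   0.         323.63409699]
 [  0.         526.47726951 232.34683013]
 [  0.           0.           1.        ]] [ 1.40408591  2.391494   -0.69933107] [ 0.29498828 -0.29729951  1.6337391 ]
top [[434.54603366   0.         326.81494042]
 [  0.         434.54603366 237.72357384]
 [  0.           0.           1.        ]] [ 2.11645033 -2.17380896  0.15983674] [-0.00939487  0.58343161  0.9695435 ]
```

View pics/scene0.png

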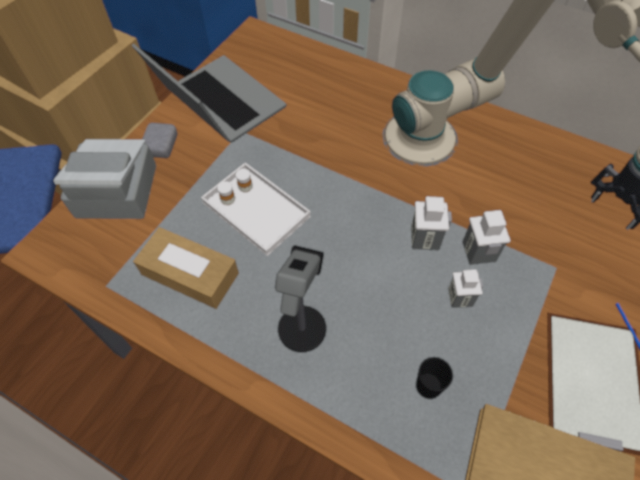

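View pics/top0.png

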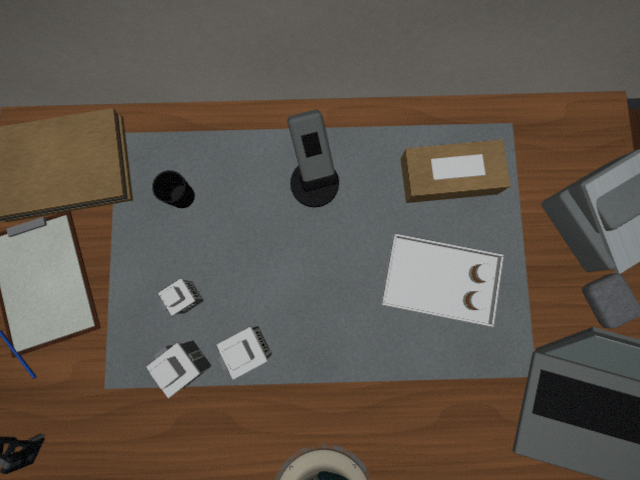

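```bash
cat > h.py <<'E'
import numpy as np,cv2,pickle
from scipy.spatial.transform import Rotation as R
def load(n): return pickle.load(open(n,"rb"))
def ray(d,uv):
    Rm=R.from_rotvec(np.ravel(d["rvec"])).as_matrix();t=np.ravel(d["tvec"])
    v=np.linalg.inv(d["camera_matrix"])@np.array([uv[0],uv[1],1.])
    return -Rm.T@t, Rm.T@v/np.linalg.norm(v)
def plane(d,uv,z):
    o,v=ray(d,uv); return o+v*(z-o[2])/v[2]
def proj(d,P):
    return cv2.projectPoints(np.atleast_2d(np.asarray(P,float)),d["rvec"],d["tvec"],d["camera_matrix"],None)[0][:,0]
def tri(r1,r2):
    (a,u),(b,v)=r1,r2
    s=np.linalg.lstsq(np.c_[u,-v],b-a,rcond=None)[0]
    p,q=a+s[0]*u,b+s[1]*v
    return (p+q)/2,np.linalg.norm(p-q)
E
python3 - <<'E'
from h import *
s=load("scene0.pkl");t=load("top0.pkl")
a=s["frame"][:,:,::-1];b=t["frame"][:,:,::-1]
z=lambda im,x,y,w,h,k:cv2.resize(im[y:y+h,x:x+w],None,fx=k,fy=k,interpolation=cv2.INTER_CUBIC)
cv2.imwrite("pics/c1.png",np.hstack([z(a,400,185,120,130,3.3),z(b,135,265,145,145,2.96)[:429]]) if 0 else z(a,400,185,120,130,4.5))
cv2.imwrite("pics/c2.png",z(b,135,265,145,145,4))
cv2.imwrite("pics/c3.png",z(a,260,235,80,125,4.7))
cv2.imwrite("pics/c4.png",z(b,275,100,80,115,5))
E
```

```text
(no output)
```

View pics/c1.png

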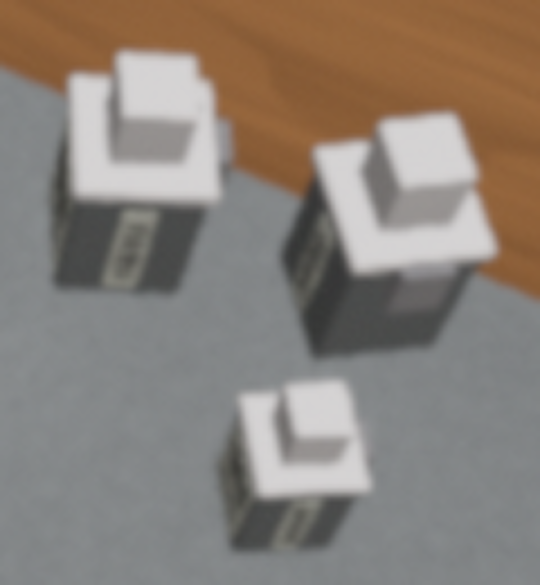

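View pics/c2.png

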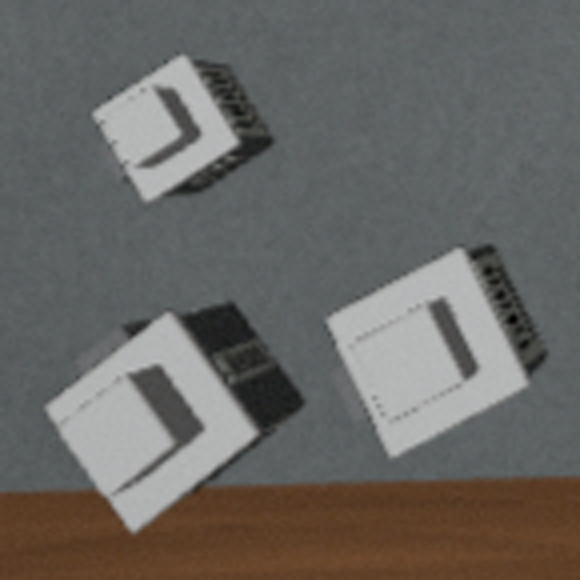

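View pics/c3.png

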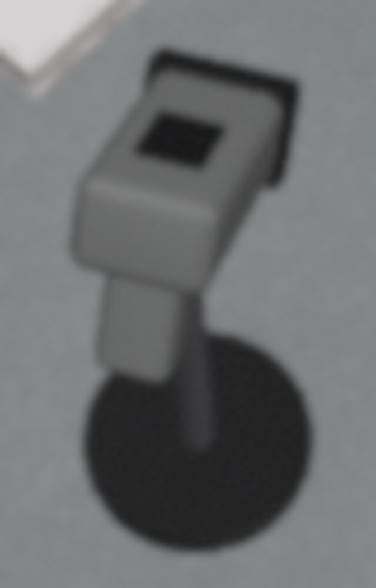

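View pics/c4.png

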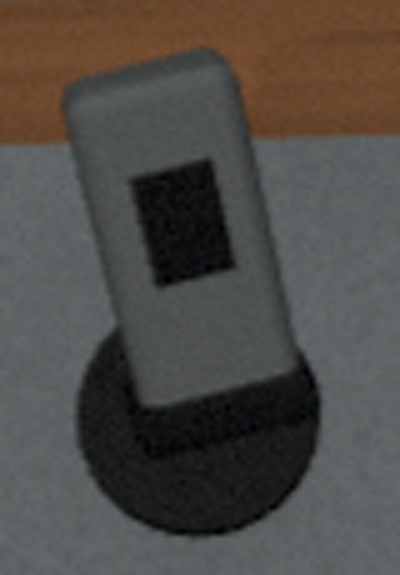

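```bash
python3 - <<'E'
from h import *
np.set_printoptions(precision=4,suppress=True)
s=load("scene0.pkl");t=load("top0.pkl")
print("cams",ray(s,(320,240))[0],ray(t,(320,240))[0])
T=lambda x,y:(275+x/5,100+y/5); S=lambda x,y:(260+x/4.7,235+y/4.7)
pts={"bez-y":((160,52),(320,415)),"bez+y":((297,82),(150,460)),"rear-y":((215,215),(225,55)),"rear+y":((80,190),(70,95)),
"displ front -y":((220,123),(235,268)),"displ front +y":((145,113),(157,287))}
# scene left/right check: try both pairings
for k,(a,b) in pts.items():
    print(k,tri(ray(s,S(*a)),ray(t,T(*b))))
print("swap bezel",tri(ray(s,S(160,52)),ray(t,T(150,460))),tri(ray(s,S(297,82)),ray(t,T(320,415))))
print("swap rear",tri(ray(s,S(215,215)),ray(t,T(70,95))),tri(ray(s,S(80,190)),ray(t,T(225,55))))
print("foot top",plane(t,T(200,413),.014))
# flask lid
U=lambda x,y:(135+x/4,265+y/4)
c=[plane(t,U(*p),.084)[:2] for p in [(185,54),(241,141),(149,201),(93,113)]]
c=np.array(c);print(c,c.mean(0),[np.linalg.norm(c[i]-c[i-1]) for i in range(4)])
for i in range(4):
    e=c[(i+1)%4]-c[i];print(i,np.degrees(np.arctan2(e[1],e[0])))
V=lambda x,y:(400+x/4.5,185+y/4.5)
c=np.array([plane(s,V(*p),.084)[:2] for p in [(241,393),(366,491),(245,500)]]);print(c)
for n,q in {"L":[(327,320),(466,248),(529,386),(393,457)],"M":[(46,408),(178,311),(260,430),(135,531)]}.items():
    for z in(.084,.1,.115):
        c=np.array([plane(t,U(*p),z)[:2] for p in q]);print(n,z,c.mean(0),[np.linalg.norm(c[i]-c[i-1]).round(4) for i in range(4)])
# tray rim corners
c=np.array([plane(t,p,.03)[:2] for p in [(396,235),(503,255),(494,326),(383,305)]]);print(c,c.mean(0),[np.linalg.norm(c[i]-c[i-1]).round(4) for i in range(4)])
E
```

```text
cams [1.1272 0.2966 1.219 ] [ 0.4341 -0.0218  1.0448]
bez-y (array([ 0.6537, -0.0473,  0.2534]), np.float64(0.0056870685893121815))
bez+y (array([0.6379, 0.0161, 0.255 ]), np.float64(0.004361808415403869))
rear-y (array([0.7525, 0.0107, 0.3287]), np.float64(0.06141411626015357))
rear+y (array([0.7572, 0.0139, 0.3411]), np.float64(0.04810535535326007))
displ front -y (array([ 0.6938, -0.0053,  0.291 ]), np.float64(0.030787193530588924))
displ front +y (array([ 0.6982, -0.0049,  0.2976]), np.float64(0.02989001615602664))
swap bezel (array([ 0.6489, -0.0121,  0.2707]), np.float64(0.05805127210170789)) (array([ 0.6437, -0.017 ,  0.2514]), np.float64(0.0695345621721064))
swap rear (array([0.7476, 0.0387, 0.3325]), np.float64(0.006689927584078274)) (array([ 0.7625, -0.0155,  0.3288]), np.float64(0.005793158837904902))
foot top [0.7242 0.0002 0.014 ]
[[0.4946 0.2984]
 [0.4463 0.2667]
 [0.4153 0.3162]
 [0.4637 0.3482]] [0.455  0.3074] [np.float64(0.05858052884518191), np.float64(0.05781123366667899), np.float64(0.058433447895083125), np.float64(0.05799617363621233)]
0 -146.73040983113594
1 1
[... 208 characters left out ...]
0806)]
L 0.1 [0.3328 0.1607] [np.float64(0.0793), np.float64(0.0818), np.float64(0.0795), np.float64(0.0793)]
L 0.115 [0.3344 0.1578] [np.float64(0.078), np.float64(0.0805), np.float64(0.0783), np.float64(0.078)]
M 0.084 [0.3    0.3102] [np.float64(0.0812), np.float64(0.0849), np.float64(0.0778), np.float64(0.0823)]
M 0.1 [0.3022 0.3047] [np.float64(0.0798), np.float64(0.0835), np.float64(0.0765), np.float64(0.081)]
M 0.115 [0.3043 0.2995] [np.float64(0.0785), np.float64(0.0822), np.float64(0.0753), np.float64(0.0797)]
[[ 0.587  -0.1886]
 [ 0.5329 -0.4372]
 [ 0.3703 -0.4025]
 [ 0.4246 -0.1504]] [ 0.4787 -0.2947] [np.float64(0.1669), np.float64(0.2544), np.float64(0.1663), np.float64(0.2578)]
```

Three flasks in the top view: (178,297), (175,370) and (243,352). The measured lid edges are 58 mm for the first and about 80 mm for the other two. The flask at (178,297), which is (464,287) in the scene view, is the 60 mm one and therefore the job's flask. I'll get a helper ready and check it with the wrist camera from above.

```bash
cat >> h.py <<'E'
def rows(pos,Rt,pos0,q0):
    """shift mm/rotvec deg in tool axes from pose0 (quat wxyz)"""
    R0=R.from_quat([q0[1],q0[2],q0[3],q0[0]])
    d=R0.inv().apply(np.asarray(pos)-pos0)*1000
    w=np.degrees((R0.inv()*Rt).as_rotvec())
    return d.round(1),w.round(2)
def frame(z,y):
    z=np.asarray(z,float)/np.linalg.norm(z);y=np.asarray(y,float);y=y-z*(y@z);y/=np.linalg.norm(y)
    return R.from_matrix(np.c_[np.cross(y,z),y,z])
def az(a): a=np.radians(a);return np.array([np.cos(a),np.sin(a),0])
E
python3 - <<'E'
from h import *
from rig import *
s=get_state()
print(rows([.455,.308,.25],frame([0,0,-1],az(-57.3)),s["position"],s["ee_rot"]))
E
```

```text
(array([-294.7, -110.8,   -0.4]), array([-7.0000e-02,  1.0000e-01,  1.2382e+02]))
```

```bash
python3 -m jog '[-50,-20,0,0,0,10, -100,-40,0,0,0,20, -150,-60,0,0,0,30, -200,-80,0,0,0,40, -250,-95,0,0,0,50, -295,-111,0,0,0,60, -295,-111,0,0,0,70, -295,-111,0,0,0,80, -295,-111,0,0,0,90, -295,-111,0,0,0,100]' 0 40; python3 -m jog '[0,0,0,0,0,10,0,0,0,0,0,20,0,0,0,0,0,23.8,0,0,0,0,0,23.8,0,0,0,0,0,23.8]'; python3 - <<'E'
from rig import *
import cv2,pickle
s=get_state();print(s["qpos"],s["position"],s["ee_rot"],s["clock"])
d=get_image("wrist"); cv2.imwrite("pics/w1.png",d["frame"][:,:,::-1]); pickle.dump(d,open("w1.pkl","wb"))
E
```

```text
clock: 1.35
position: [0.4553, 0.3078, 0.2498]
ee_rot: [-0.0, 0.882, 0.471, -0.001]
contact_force: [0.2, -0.4, 0.1]
width: 0.0853
clock: 1.98
position: [0.4553, 0.308, 0.2501]
ee_rot: [0.0, 0.959, 0.282, -0.0]
contact_force: [0.3, -0.0, -0.2]
width: 0.0852
[4.68128755e-01 2.38199521e-01 1.55836535e+00 3.97016695e-05
 1.34548952e+00 1.46684733e+00] [0.45532447 0.30800001 0.25008734] [ 2.27794780e-05  9.59370274e-01  2.82150002e-01 -2.30559673e-04] 1.975
```

View pics/w1.png

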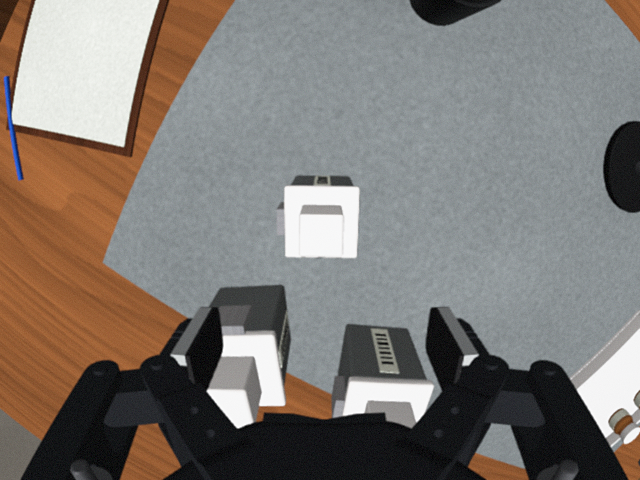

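```bash
python3 - <<'E'
from h import *
d=load("w1.pkl");K=d["camera_matrix"];print(K,d["tvec"],d["rvec"])
im=d["frame"][:,:,::-1]
cv2.imwrite("pics/w1c.png",cv2.resize(im[165:275,265:375],None,fx=5,fy=5,interpolation=cv2.INTER_CUBIC))
m=(im.min(2)>170).astype(np.uint8);m[:165]=0;m[275:]=0;m[:,:265]=0;m[:,375:]=0
c=max(cv2.findContours(m,0,2)[0],key=cv2.contourArea);r=cv2.minAreaRect(c);print(r)
def wray(uv):
    x=(uv[0]-K[0,2])/K[0,0];y=(uv[1]-K[1,2])/K[1,1];th=np.hypot(x,y)
    v=np.array([x/th*np.sin(th),y/th*np.sin(th),np.cos(th)])
    Rm=R.from_rotvec(np.ravel(d["rvec"])).as_matrix();o=-Rm.T@np.ravel(d["tvec"]);return o,Rm.T@v
P=[]
for p in cv2.boxPoints(r):
    o,v=wray(p);P.append(o+v*(.084-o[2])/v[2])
P=np.array(P);print(o,P,P.mean(0),[np.linalg.norm(P[i]-P[i-1]).round(4) for i in range(4)])
e=P[1]-P[0];print(np.degrees(np.arctan2(e[1],e[0])))
E
```

```text
[[371.64829954   0.         323.99912904]
 [  0.         371.64829954 241.2080804 ]
 [  0.           0.           1.        ]] [0.01328267 0.48297003 0.54866372] [-2.51065775  1.37084979  0.21489852]
((320.78094482421875, 221.4873809814453), (75.46207427978516, 72.19941711425781), 1.005086064338684)
[0.52090042 0.35066538 0.37438602] [[0.41193119 0.32190075 0.084     ]
 [0.4645814  0.35233492 0.084     ]
 [0.49592878 0.3015142  0.084     ]
 [0.44506114 0.268205   0.084     ]] [0.45437563 0.31098872 0.084     ] [np.float64(0.0631), np.float64(0.0608), np.float64(0.0597), np.float64(0.0608)]
30.029828744411816
```

View pics/w1c.png

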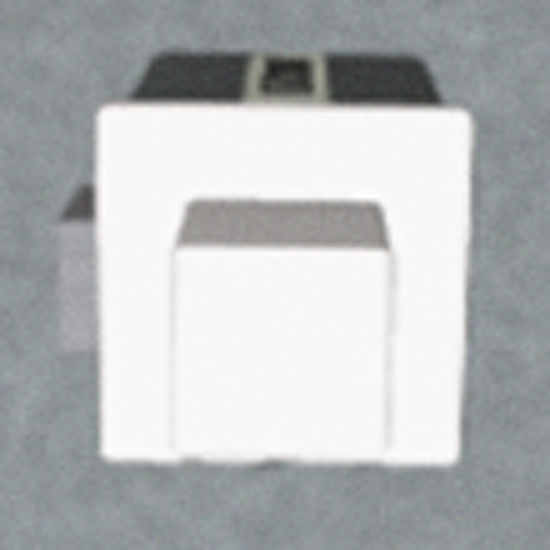

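The crop shows the 60 mm lid measuring 61 mm, with the narrow strip on the top side (px 322,182) and the latch on the left (px 280,220). That matches the worked-out yaw, so I'm descending.

```bash
python3 -m jog '[0,-1.5,40,0,0,0, 0,-1.5,80,0,0,0, 0,-1.5,110,0,0,0, 0,-1.5,130,0,0,0, 0,-1.5,142,0,0,0, 0,-1.5,142,0,0,0, 0,-1.5,142,0,0,0]' 0 60; python3 -m jog '[0,0,0,0,0,0,0,0,0,0,0,0,0,0,0,0,0,0,0,0,0,0,0,0,0,0,0,0,0,0,0,0,0,0,0,0]' 1 60;  python3 -m jog '[0,0,-30,0,0,0,0,0,-70,0,0,0,0,0,-110,0,0,0,0,0,-140,0,0,0,0,0,-140,0,0,0]'; python3 - <<'E'
from rig import *
import cv2,pickle
s=get_state();print(s["qpos"],s["position"],s["ee_rot"],s["clock"])
for n in("wrist","scene"):
    d=get_image(n); cv2.imwrite(f"pics/{n}2.png",d["frame"][:,:,::-1]); pickle.dump(d,open(f"{n}2.pkl","wb"))
E
```

```text
clock: 2.9
position: [0.4553, 0.3097, 0.1092]
ee_rot: [-0.0, 0.959, 0.282, 0.001]
contact_force: [0.0, 0.0, -0.4]
width: 0.0852
clock: 3.65
position: [0.4548, 0.3097, 0.1088]
ee_rot: [-0.0, 0.96, 0.282, 0.0]
contact_force: [-2.2, 0.2, 6.2]
width: 0.0312
clock: 4.28
position: [0.4557, 0.3096, 0.2496]
ee_rot: [-0.0, 0.96, 0.282, 0.002]
contact_force: [1.9, 1.1, -2.5]
width: 0.0312
[ 4.70736339e-01  2.37985413e-01  1.55979679e+00 -4.35988611e-04
  1.33976108e+00  1.47051420e+00] [0.45569826 0.30960645 0.24963893] [-1.64214262e-04  9.59502425e-01  2.81693009e-01  2.02915011e-03] 4.275
```

View pics/wrist2.png

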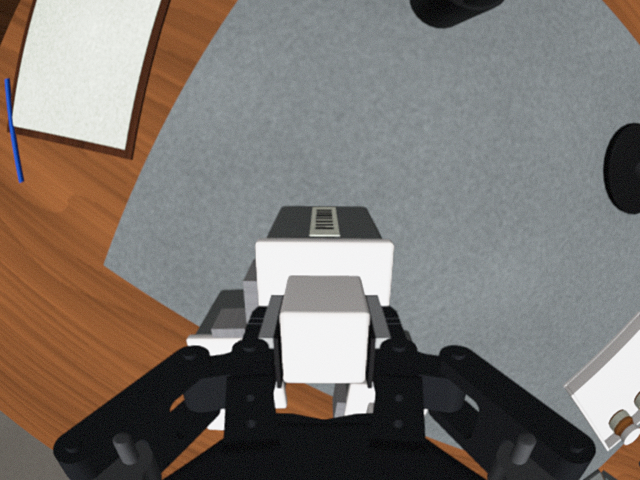

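View pics/scene2.png

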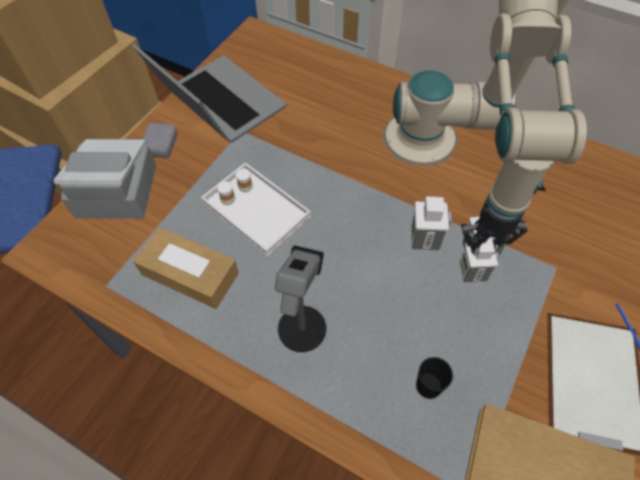

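```bash
cat > plan.py <<'E'
from h import *
np.set_printoptions(precision=4,suppress=True)
yaw,p=np.radians(14),np.radians(35)
xh=np.array([np.cos(p)*np.cos(yaw),np.cos(p)*np.sin(yaw),np.sin(p)]);yh=az(104);zh=np.cross(xh,yh)
W=np.array([.660,-.012,.232]);spot=W-.1*xh
def scan(label,phi,back=0.,off=.071):
    f=np.radians(phi);zf=np.cos(f)*zh+np.sin(f)*yh
    C=spot-(.028+back)*xh
    fx={"strip":np.cross(xh,zf),"large":xh,"square":np.cross(zf,xh)}[label]
    # strip: fy=xh -> fx=fy x fz ; square: fy=-xh
    return C+off*zf,frame(-zf,fx)
E
python3 - <<'E'
from plan import *
print(spot,zh)
for phi in(0,10,15,20):
  for l in("strip","large","square"):
    P,Rt=scan(l,phi);r=np.hypot(P[0],P[1]);q1=np.arctan2(P[1],P[0])-np.arcsin(.069/r)
    M=R.from_euler("z",-q1)*Rt*R.from_euler("z",-np.pi/2)
    # M = Ry(th) Rz(q4)Ry(q5)Rz(q6); ZYZ-like wrt down
    print(phi,l,P,np.degrees(q1),M.as_euler("YXZ",degrees=True))
E
```

```text
[ 0.5805 -0.0318  0.1746] [-0.5565 -0.1388  0.8192]
0 strip [ 0.5187 -0.0472  0.2167] -12.812923410271319 [147.9977 -14.9946  67.5097]
0 large [ 0.5187 -0.0472  0.2167] -12.812923410271319 [147.9977 -14.9946 -22.4903]
0 square [ 0.5187 -0.0472  0.2167] -12.812923410271319 [ 147.9977  -14.9946 -112.4903]
10 strip [ 0.5164 -0.0351  0.2159] -11.550679735285732 [144.074   -4.989   69.2279]
10 large [ 0.5164 -0.0351  0.2159] -11.550679735285732 [144.074   -4.989  -20.7721]
10 square [ 0.5164 -0.0351  0.2159] -11.550679735285732 [ 144.074    -4.989  -110.7721]
15 strip [ 0.5156 -0.0291  0.2148] -10.902321859707959 [142.3016   0.0841  69.8229]
15 large [ 0.5156 -0.0291  0.2148] -10.902321859707959 [142.3016   0.0841 -20.1771]
15 square [ 0.5156 -0.0291  0.2148] -10.902321859707959 [ 142.3016    0.0841 -110.1771]
20 strip [ 0.5153 -0.0231  0.2132] -10.250772187688534 [140.6168   5.1901  70.2549]
20 large [ 0.5153 -0.0231  0.2132] -10.250772187688534 [140.6168   5.1901 -19.7451]
20 square [ 0.5153 -0.0231  0.2132] -10.250772187688534 [ 140.6168    5.1901 -109.7451]
```

```bash
python3 - <<'E'
from plan import *
from rig import *
s=get_state();P,Rt=scan("strip",15,.04);print(P,rows(P,Rt,s["position"],s["ee_rot"]))
E
```

```text
[ 0.4839 -0.037   0.1918] (array([-161.5,  307.1,   55.2]), array([-20.1 ,  32.34,  22.65]))
```

```bash
python3 -m jog '[-10,20,0,0,0,0, -35,65,5,-3,4,3, -60,115,10,-6,9,6, -85,165,20,-9,14,10, -110,210,30,-12,20,14, -130,250,40,-15,25,17, -150,285,50,-18,29,20, -161.5,307,55,-20.1,32.3,22.7, -161.5,307,55,-20.1,32.3,22.7, -161.5,307,55,-20.1,32.3,22.7]';  python3 - <<'E'
from plan import *
from rig import *
s=get_state();print(s["qpos"],s["clock"]);P,Rt=scan("strip",15);print(P,rows(P,Rt,s["position"],s["ee_rot"]))
for n in("scene","top"):
    d=get_image(n); cv2.imwrite(f"pics/{n}3.png",d["frame"][:,:,::-1]); pickle.dump(d,open(f"{n}3.pkl","wb"))
E
```

```text
clock: 5.62
position: [0.484, -0.0359, 0.192]
ee_rot: [0.086, 0.944, 0.076, 0.31]
contact_force: [-0.1, -0.2, -3.2]
width: 0.0309
[-0.2386 -0.0533  2.2638  0.107   0.2771  1.0791] 5.625
[ 0.5156 -0.0291  0.2148] (array([39.6,  0.9,  0.1]), array([-0.1 ,  0.08, -0.1 ]))
```

View pics/scene3.png

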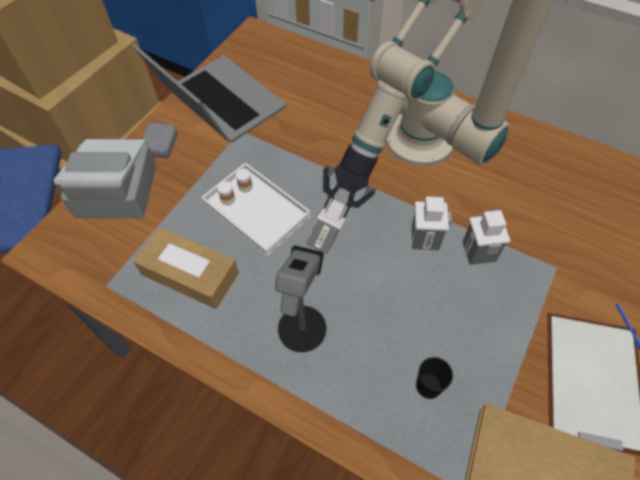

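View pics/top3.png

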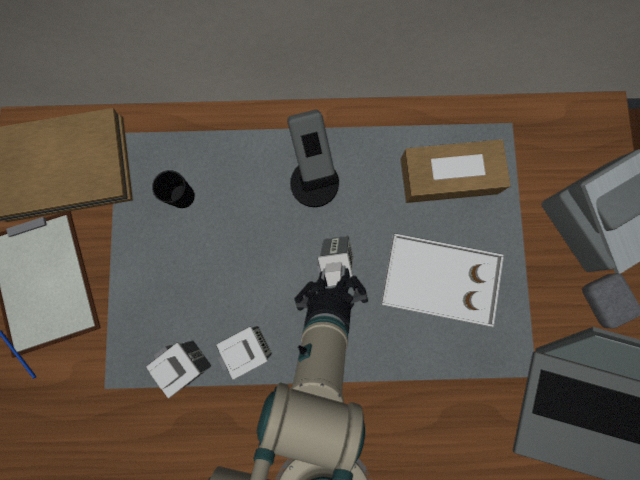

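```bash
python3 -m jog '[10,1,0,0,0,0, 20,1,0,0,0,0, 30,1,0,0,0,0, 37,1,0,0,0,0, 39.6,1,0,0,0,0, 39.6,1,0,0,0,0, 39.6,1,0,0,0,0]';  python3 - <<'E'
from plan import *
from rig import *
s=get_state();print(s["qpos"],s["clock"]);P,Rt=scan("strip",15);print(P,rows(P,Rt,s["position"],s["ee_rot"]))
for n in("scene","top"):
    d=get_image(n); pickle.dump(d,open(f"{n}4.pkl","wb"))
    C=P-.071*(-Rt.as_matrix()[:,2]); 
    im=d["frame"][:,:,::-1].copy()
    for q in proj(d,[C+.028*xh+a*.007*Rt.as_matrix()[:,1]+b*.03*Rt.as_matrix()[:,2] for a in(-1,1) for b in(-1,1)]+[W]): cv2.circle(im,tuple(int(round(v)) for v in q),1,(0,0,255),-1)
    x,y=(250,170) if n=="scene" else (270,160)
    cv2.imwrite(f"pics/{n}4.png",cv2.resize(im[y:y+150,x:x+120],None,fx=4,fy=4,interpolation=cv2.INTER_CUBIC))
E
cd pics; python3 -c "
import cv2,numpy as np
cv2.imwrite('both4.png',cv2.resize(np.hstack([cv2.imread('scene4.png'),cv2.imread('top4.png')]),(800,500)))"
```

```text
clock: 6.6
position: [0.5158, -0.0294, 0.2159]
ee_rot: [0.087, 0.943, 0.075, 0.312]
contact_force: [0.4, 0.7, -3.3]
width: 0.0312
[-0.192  -0.0356  2.1729  0.0015  0.3457  1.2179] 6.6
[ 0.5156 -0.0291  0.2148] (array([-0.7, -0.6,  0.8]), array([-0.04, -0.05, -0.12]))
```

View pics/both4.png

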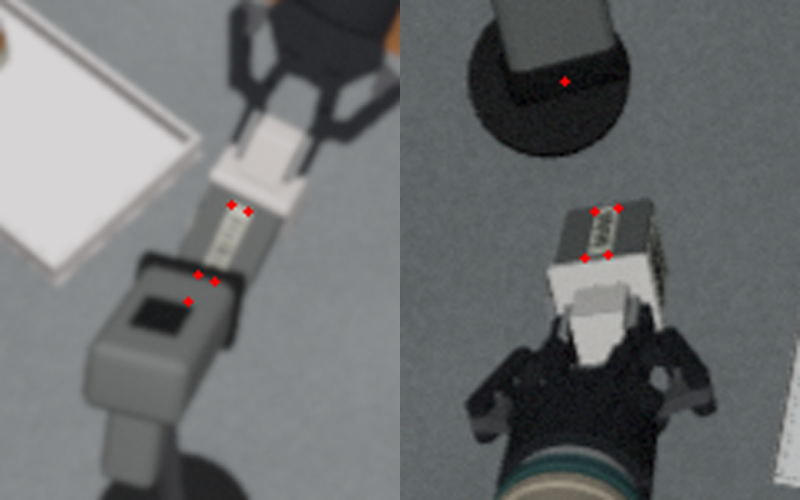

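The strip label (scene px about 317,240; top px about 311,228) lies on the predicted points, facing the window. I'll hold it, then roll to the large label.

```bash
python3 -m jog '[0,0,0,0,0,0,0,0,0,0,0,0,0,0,0,0,0,0,0,0,0,0,0,0,0,0,0,0,0,0,0,0,0,0,0,0,0,0,0,0,0,0,0,0,0,0,0,0]'; python3 -m jog '[0,0,0,0,0,-5, 0,0,0,0,0,-15, 0,0,0,0,0,-25, 0,0,0,0,0,-35,0,0,0,0,0,-45,0,0,0,0,0,-55,0,0,0,0,0,-65,0,0,0,0,0,-75,0,0,0,0,0,-84,0,0,0,0,0,-90]'; python3 -m jog '[0,0,0,0,0,0,0,0,0,0,0,0,0,0,0,0,0,0,0,0,0,0,0,0]';  python3 - <<'E'
from plan import *
from rig import *
s=get_state();print(s["qpos"],s["clock"]);P,Rt=scan("large",15);print(P,rows(P,Rt,s["position"],s["ee_rot"]))
for n in("scene","top"):
    d=get_image(n); pickle.dump(d,open(f"{n}5.pkl","wb"))
    M=Rt.as_matrix();C=P+.071*M[:,2]; 
    im=d["frame"][:,:,::-1].copy()
    for q in proj(d,[C+.028*xh+a*.023*M[:,0]+b*.03*M[:,2] for a in(-1,1) for b in(-1,1)]): cv2.circle(im,tuple(int(round(v)) for v in q),1,(0,0,255),-1)
    x,y=(250,170) if n=="scene" else (270,160)
    cv2.imwrite(f"pics/{n}5.png",cv2.resize(im[y:y+150,x:x+120],None,fx=4,fy=4,interpolation=cv2.INTER_CUBIC))
E
cd pics; python3 -c "
import cv2,numpy as np
cv2.imwrite('both5.png',cv2.resize(np.hstack([cv2.imread('scene5.png'),cv2.imread('top5.png')]),(800,500)))"
```

```text
clock: 7.7
position: [0.5162, -0.0294, 0.2163]
ee_rot: [0.087, 0.943, 0.075, 0.312]
contact_force: [-0.0, -0.8, -3.3]
width: 0.0312
clock: 8.95
position: [0.5163, -0.0294, 0.2163]
ee_rot: [0.282, 0.612, 0.721, 0.159]
contact_force: [-0.3, 0.4, -1.8]
width: 0.0314
clock: 9.45
position: [0.5162, -0.0294, 0.2163]
ee_rot: [0.282, 0.614, 0.72, 0.159]
contact_force: [-0.4, 0.0, -2.4]
width: 0.0312
[-0.1919 -0.0356  2.1722  0.0015  0.3455 -0.3525] 9.45
[ 0.5156 -0.0291  0.2148] (array([ 0.7, -1.3,  0.8]), array([ 0.1 , -0.02, -0.14]))
```

View pics/both5.png

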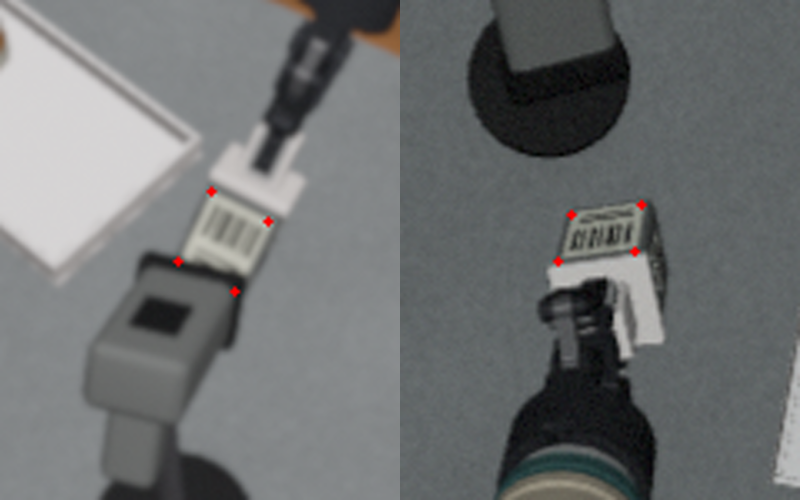

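The large label lies on the four projected corners (top px about 311,230), square to the window. I'll hold it, then roll to the small square label.

```bash
python3 -m jog '[0,0,0,0,0,0,0,0,0,0,0,0,0,0,0,0,0,0,0,0,0,0,0,0,0,0,0,0,0,0,0,0,0,0,0,0,0,0,0,0,0,0,0,0,0,0,0,0]'; python3 -m jog '[0,0,0,0,0,-5, 0,0,0,0,0,-15, 0,0,0,0,0,-25, 0,0,0,0,0,-35,0,0,0,0,0,-45,0,0,0,0,0,-55,0,0,0,0,0,-65,0,0,0,0,0,-75,0,0,0,0,0,-84,0,0,0,0,0,-90]'; python3 -m jog '[0,0,0,0,0,0,0,0,0,0,0,0,0,0,0,0,0,0,0,0,0,0,0,0]';  python3 - <<'E'
from plan import *
from rig import *
s=get_state();print(s["qpos"],s["clock"]);P,Rt=scan("square",15);print(P,rows(P,Rt,s["position"],s["ee_rot"]))
for n in("scene","top"):
    d=get_image(n); pickle.dump(d,open(f"{n}6.pkl","wb"))
    M=Rt.as_matrix();C=P+.071*M[:,2]; 
    im=d["frame"][:,:,::-1].copy()
    for q in proj(d,[C+.028*xh+a*.014*M[:,1]+b*.014*M[:,2] for a in(-1,1) for b in(-1,1)]): cv2.circle(im,tuple(int(round(v)) for v in q),1,(0,0,255),-1)
    x,y=(250,170) if n=="scene" else (270,160)
    cv2.imwrite(f"pics/{n}6.png",cv2.resize(im[y:y+150,x:x+120],None,fx=4,fy=4,interpolation=cv2.INTER_CUBIC))
E
cd pics; python3 -c "
import cv2,numpy as np
cv2.imwrite('both6.png',cv2.resize(np.hstack([cv2.imread('scene6.png'),cv2.imread('top6.png')]),(800,500)))"
```

```text
clock: 10.55
position: [0.5162, -0.0294, 0.2163]
ee_rot: [0.282, 0.614, 0.72, 0.159]
contact_force: [0.2, 0.3, -2.5]
width: 0.0311
clock: 11.8
position: [0.5162, -0.0294, 0.2163]
ee_rot: [0.312, -0.077, 0.943, -0.087]
contact_force: [-0.6, 0.0, -2.1]
width: 0.0309
clock: 12.3
position: [0.5162, -0.0294, 0.2163]
ee_rot: [0.312, -0.075, 0.943, -0.087]
contact_force: [0.5, -0.3, -1.8]
width: 0.0311
[-0.1919 -0.0356  2.1722  0.0015  0.3454 -1.9233] 12.3
[ 0.5156 -0.0291  0.2148] (array([1.3, 0.8, 0.8]), array([ 0.02,  0.1 , -0.14]))
```

View pics/both6.png

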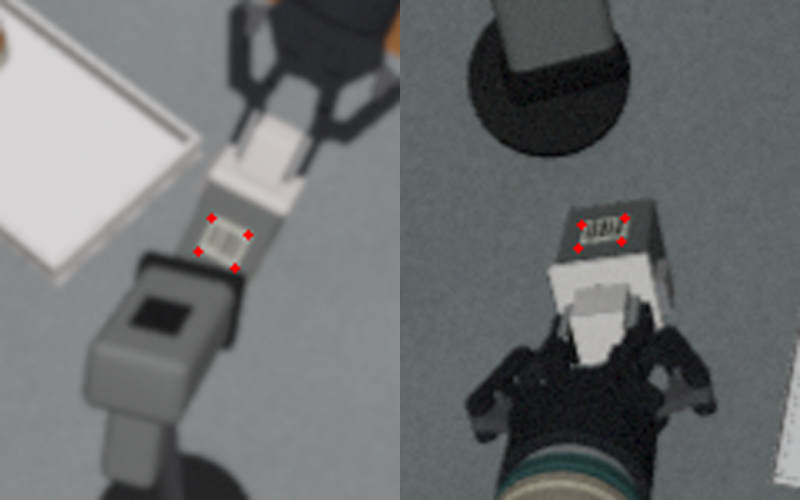

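```bash
python3 -m jog '[0,0,0,0,0,0,0,0,0,0,0,0,0,0,0,0,0,0,0,0,0,0,0,0,0,0,0,0,0,0,0,0,0,0,0,0,0,0,0,0,0,0,0,0,0,0,0,0]'; python3 -m jog '[10,0,0,0,0,0, 25,0,0,0,0,0, 40,0,0,0,0,0, 50,0,0,0,0,0, 50,0,0,0,0,0]'; python3 - <<'E'
from plan import *
from rig import *
s=get_state();print(s["qpos"],s["clock"])
t=load("top6.pkl")
for p in[(477,273),(471,300)]: print("jar",plane(t,p,.06))
tf=np.array([.479,-.295])+.045*az(77.7)[:2];print(tf)
print(rows([*tf,.25],frame([0,0,-1],az(77.7)),s["position"],s["ee_rot"]))
E
```

```text
clock: 13.4
position: [0.5162, -0.0294, 0.2163]
ee_rot: [0.312, -0.076, 0.943, -0.087]
contact_force: [-0.2, -0.5, -1.9]
width: 0.0311
clock: 14.02
position: [0.4749, -0.0392, 0.1863]
ee_rot: [0.311, -0.075, 0.944, -0.086]
contact_force: [0.1, 0.7, -3.0]
width: 0.031
[-0.2586 -0.0594  2.2889  0.16    0.2596 -2.1289] 14.025
jar [ 0.4907 -0.3626  0.06  ]
jar [ 0.4306 -0.3444  0.06  ]
[ 0.4886 -0.251 ]
(array([  -6.1, -220.9,  -17.7]), array([-6.16, 37.34, 20.61]))
```

```bash
python3 -m jog '[0,-20,-10,-1,4,2, -2,-50,-15,-2,10,5, -3,-80,-18,-3,16,8, -4,-110,-18,-4,22,12, -5,-140,-18,-5,28,15, -6,-170,-18,-5.5,33,18, -6,-200,-18,-6,36,20, -6,-221,-18,-6.2,37.3,20.6, -6,-221,-18,-6.2,37.3,20.6, -6,-221,-18,-6.2,37.3,20.6]'; python3 - <<'E'
from plan import *
from rig import *
s=get_state();print(s["qpos"],s["clock"])
print(rows([.4886,-.251,.12],frame([0,0,-1],az(77.7)),s["position"],s["ee_rot"]))
for n in("scene","top","wrist"):
    d=get_image(n); cv2.imwrite(f"pics/{n}7.png",d["frame"][:,:,::-1]); pickle.dump(d,open(f"{n}7.pkl","wb"))
E
```

```text
clock: 15.28
position: [0.4899, -0.2505, 0.2515]
ee_rot: [0.002, 0.106, 0.994, 0.0]
contact_force: [0.2, -0.7, -2.2]
width: 0.031
[-0.6004  0.2364  1.5573  0.0022  1.3451 -1.9585] 15.275
(array([  1.6,  -0.9, 131.5]), array([0.06, 0.19, 0.09]))
```

View pics/wrist7.png

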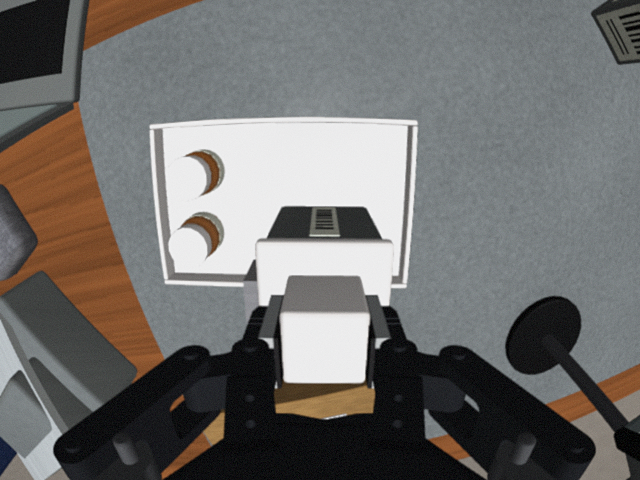

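View pics/scene7.png

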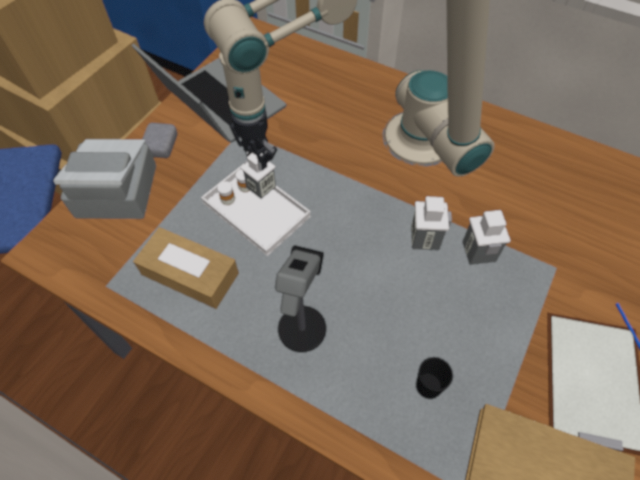

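```bash
python3 -m jog '[1,-1,25,0,0,0, 1.6,-1,55,0,0,0, 1.6,-1,85,0,0,0, 1.6,-1,110,0,0,0, 1.6,-1,125,0,0.2,0, 1.6,-1,131,0,0.2,0, 1.6,-1,131,0,0.2,0, 1.6,-1,131,0,0.2,0]'; python3 -m jog '[0,0,1,0,0,0, 0,0,2,0,0,0, 0,0,3,0,0,0,0,0,4,0,0,0,0,0,4,0,0,0]'; python3 - <<'E'
from rig import *
s=get_state();print(s["position"],s["contact_force"],s["clock"])
E
```

```text
clock: 16.42
position: [0.4893, -0.2522, 0.1217]
ee_rot: [0.001, 0.106, 0.994, -0.0]
contact_force: [0.9, 0.6, -1.8]
width: 0.0311
clock: 17.05
position: [0.4886, -0.2518, 0.1166]
ee_rot: [-0.0, 0.106, 0.994, 0.0]
contact_force: [-0.0, 0.5, -2.2]
width: 0.0315
[ 0.4885809  -0.25175145  0.11660907] [-0.03565365  0.45732449 -2.19907861] 17.05
```

```bash
python3 -m jog '[0,0,0.5,0,0,0, 0,0,1,0,0,0, 0,0,1.5,0,0,0,0,0,1.5,0,0,0]';python3 -m jog '[0,0,0.5,0,0,0, 0,0,1,0,0,0, 0,0,1,0,0,0,0,0,1,0,0,0]'; python3 -m jog '[0,0,0.5,0,0,0, 0,0,1,0,0,0, 0,0,1,0,0,0,0,0,1,0,0,0]'
```

```text
clock: 17.55
position: [0.4886, -0.2518, 0.1152]
ee_rot: [-0.0, 0.106, 0.994, 0.0]
contact_force: [-0.3, -0.6, -3.1]
width: 0.0311
clock: 18.05
position: [0.4887, -0.2518, 0.1143]
ee_rot: [-0.0, 0.106, 0.994, 0.0]
contact_force: [0.8, 0.2, -2.8]
width: 0.0311
clock: 18.55
position: [0.4888, -0.2519, 0.1138]
ee_rot: [0.0, 0.106, 0.994, 0.0]
contact_force: [-1.9, 0.5, 5.5]
width: 0.0311
```

Contact is felt at the expected height of 0.114, so I'm releasing and withdrawing.

```bash
python3 -m jog '[0,0,0,0,0,0,0,0,0,0,0,0,0,0,0,0,0,0,0,0,0,0,0,0]' 0.5; python3 -m jog '[0,0,0,0,0,0,0,0,0,0,0,0,0,0,0,0,0,0,0,0,0,0,0,0]' 0; python3 -m jog '[0,0,-20,0,0,0,0,0,-50,0,0,0,0,0,-90,0,0,0,0,0,-130,0,0,0,0,0,-150,0,0,0,0,0,-150,0,0,0]'; python3 - <<'E'
from plan import *
from rig import *
for n in("scene","top","wrist"):
    d=get_image(n); cv2.imwrite(f"pics/{n}8.png",d["frame"][:,:,::-1]); pickle.dump(d,open(f"{n}8.pkl","wb"))
print(get_state()["contact_force"])
E
```

```text
clock: 19.05
position: [0.4887, -0.2518, 0.1131]
ee_rot: [-0.0, 0.106, 0.994, 0.0]
contact_force: [-0.1, -0.2, 0.6]
width: 0.0426
clock: 19.55
position: [0.4887, -0.2518, 0.1133]
ee_rot: [-0.0, 0.106, 0.994, 0.0]
contact_force: [0.7, 0.1, -0.3]
width: 0.0853
clock: 20.3
position: [0.4894, -0.2524, 0.2649]
ee_rot: [0.002, 0.106, 0.994, -0.001]
contact_force: [-1.1, 0.4, -0.2]
width: 0.0852
[ 0.0533  0.221  -0.7536]
```

View pics/wrist8.png

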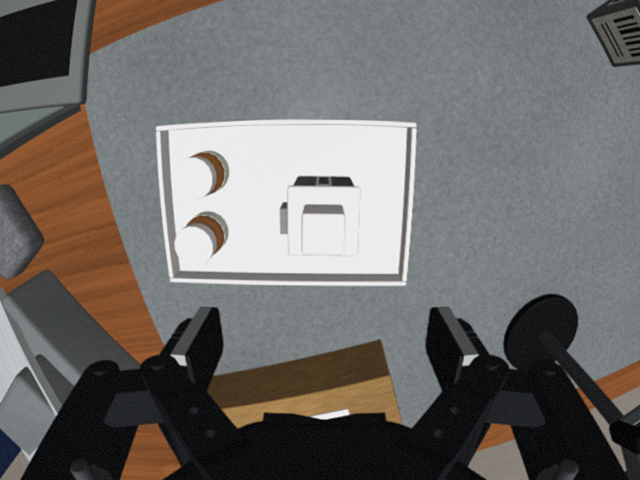

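View pics/scene8.png

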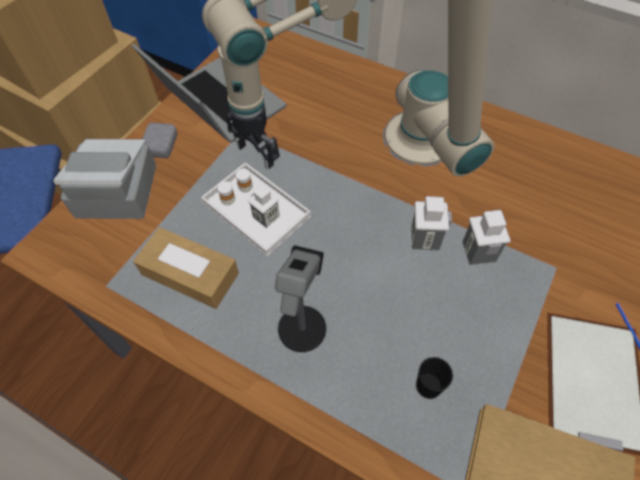

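The flask stands upright and free in the tray (wrist px 323,220). The jars, cup and box look unmoved and the gripper is clear, so I'm handing in.

```bash
python3 - <<'E'
from rig import *
print(sign_off(), get_state()["clock"])
E
```

```text
the job is handed in; nothing more can be done
the job is handed in; nothing more can be done
```

I booked in the smallest flask and handed the job in at about 20 s of the 58 s; no verdict was reported. Its lid measured about 60 mm, against about 80 mm on the two look-alikes.

**Scanning:** I gripped it by the lid block and showed the strip, then the large label, then the small square one, each 100 mm in front of the window. I held each one still for over a second. Before each hold was over, the label lay within a few millimetres of its predicted spot in both camera views, and the tool was within about 2 mm and 0.2° of the planned pose. I saw no sign that the scanner was touched.

**Placing:** I set it down in the free part of the tray; the gripper felt contact at the expected height. I then let go and backed 15 cm away. The last pictures show the flask upright and released. The jars, pen cup and glove box look unmoved; I checked that by eye and did not measure it.

**Disagreements:**
- The tray and lid measured about 2–3% small in the top view.
- The wrist and top views put the flask 3 mm apart, so I gripped at the average of the two.

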